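# Tip over two parts crates to find the stamped one and push it to the dispatch line

## Robot

A 6-joint arm with a two-finger parallel gripper is mounted at the origin on the work surface. World frame = base frame: x ahead of the robot, y to its left, z up, the work surface at z = 0. Lengths are in m, angles in rad, forces in N, time in s.
With the tool pointing down it reaches from about 0.375 to 0.975 m from the base axis. Payload 3.8 kg.
Tool frame: the origin (TCP) lies midway between the tips of the shut fingers; the grasp point (between the pads) lies 19 mm behind it; z points along the fingers, y is the line along which they close (so a half turn about z gives the same grasp; the last joint's range is limited). The gripper opens to 85 mm and grips with 20 to 120 N. Pads are 22 mm wide; open, the fingers measure 114 mm over their backs; the gripper's body (76 mm by 85 mm) begins 54 mm behind the grasp point. The pads swing forward as they close: fully open they stand 13 mm farther back than shut.
Start: joints at [-1.266, 0.264, 1.604, -0, 1.274, -0.037], TCP at [0.226, -0.636, 0.231] pointing down, gripper open.
Joint ranges: [-2.63, 2.63], [-0.94, 2.18], [0.31, 2.57], [-1.31, 4.45], [0, 2.66], [-2.55, 2.55]. Speed limits (rad/s): [2.57, 2.57, 3.14, 3.14, 3.14, 3.14].

## Interface

Orientations are given as a rotation vector (axis times angle).
In Python, from workcell import bot gives the robot as it stands.
- The arm moves only by the tool step_arm, never from a script. Its argument "motion" is a list of rows, each a list of 5 numbers: the finger opening in cm, from 0 to 8.54, then the shift along the tool's x, y, z in cm, then the turn about the tool's z in degrees. In form: [[claw, dx, dy, dz, twist], ...]. A call has 1 to 20 rows; each row is the pose to reach, as a shift and turn from the pose commanded when the call began, along the tool's axes at that moment; what a row does not reach only later rows make up. A row lasts 1/10 s, in which the tool goes at most 50 mm and 8.59 degrees, less where a joint would pass 70% of its speed; a pose out of reach is approached as far as the arm can. A call with a gripper value outside its range is refused whole. The fingers move at their own pace and stop on an object; "force" is the grip in N (left out, the last holds). Time passes only in rows, so rows that repeat a pose let the fingers close. It gives the time, the measured TCP pose, the force, the opening and the grip force at its end, in the units of the state.
- bot.read_state(): the state, without advancing time (a new reading comes with each control period).
- bot.read_camera(name): name is "side" or "top" or "wrist"; returns (picture, depth): 384x512x3 uint8, red, green, blue; 384x512 float32, m along the optical axis (not along the pixel's ray), 0 where there is no reading.
- bot.calibration(name): a dict with "mtx" (3x3 intrinsics, pixels), "origin" and "orientation" of the camera in the world; the wrist camera has in their place "T_tool_cam" (4x4, takes a point from camera to tool coordinates, whose origin is the TCP and whose axes are the flange's). Camera axes: x right, y up, looking along -z (the intrinsics and any distortion apply to the point x, -y, -z); pixel columns grow to the right and rows downward; lengths in m; the calibration is good to about 2 mm. The wrist camera is an equidistant fisheye: a pixel r from the principal point sees the ray r / f radians off the axis. A picture is of the moment at which its call begins: read the wrist's pose just before it. calibration takes no time and is no camera call.
- bot.finish_job(): hands the job in; it is judged then, once.
The state is a dict: "time": time; "q": joint angles; "joint_vel": joint speeds; "joint_torque": joint torques, N m; "tool_pos": TCP position; "tcp_rot": TCP orientation; "wrist_force": force on the tool from outside, world axes, zero at the start; "torque": the same for the moment, N m; "width": opening from 0.0 (shut) to 1.0 (fully open); "grip_force": force on a finger pad.
Only numpy, scipy, OpenCV 4.12 (cv2) and the standard library are available. Lean on these libraries where they do the work, as an engineer would, in place of code of your own. Each camera call takes 0.05 s, during which the arm holds its last target. There are 200 camera calls.

## Task

One of the two blue parts crates standing on this repair bench has a round red stamp on its underside: tip the left-hand crate (left as the robot faces the bench) over towards the robot, so that it lies on its near side with its underside facing away from the robot, and then do the same with the right-hand one. Then push the stamped crate, lying as it is, away from the robot until its stamped underside stands over the yellow dispatch tape. Only tip and push with the fingers, never lift a crate off the bench; leave the other crate lying where it fell and do not disturb the other things.

Things in the scene. Friction and masses are not known exactly. Their poses are not given: they have to be found in the camera images.
- crate_a: blue closed parts crate with a grey lid, 80 mm (own x) by 130 mm (own y), 130 mm high, 0.45 to 0.8 kg, centre of mass at mid height. Origin: centre of its underside, at bench height while it stands; own z up, own x away from the robot within 15 degrees. One crate stands at left (+y), one at right. Which side varies; see stamp
- crate_b: the other crate, same build, frame and look from above. Pulled towards the robot high on its far wall (at 100 mm or more), either crate tips about its near bottom edge, taking 1.5 to 3.5 N; past about 32 degrees it goes over by itself and then lies 80 mm high, 130 mm long, its own x pointing up. Pushed low at its lid end it then slides flat
- stamp (a point): centre of the round red stamp, 66 mm across with a white centre, in the middle of the stamped crate's underside. Hidden until that crate lies on its near side; it is then upright, 40 mm above the bench, and faces away from the robot, in view of a camera beyond the bench
- dispatch_line: yellow tape stuck flat on the bench beyond the crates, 40 mm wide, 660 mm long, no step. Origin: middle of the tape at bench height; x across the tape, away from the robot; y along the tape
- screwdriver: screwdriver with an orange handle, lying along the gap between the two crates. Origin: on its underside. Not part of the job, leave it
- mouse: black computer mouse, 100 x 60 x 30 mm, on the left. Origin: on its underside. Not part of the job, leave it
- power_brick: white power adapter, 110 x 55 x 32 mm, beyond the line. Origin: on its underside. Not part of the job, leave it
- multimeter: yellow multimeter lying on its back, 150 x 75 x 43 mm, on the right. Origin: on its underside. Not part of the job, leave it
- screw_jar: small clear jar with a black lid, 60 mm across, 70 mm high, on the left. Origin: on its underside. Not part of the job, leave it
- tank_cap: white round cap with a knob, 80 mm across, 36 mm high, beyond the line. Origin: on its underside. Not part of the job, leave it
- wrench: steel open-ended wrench, lying on the right, near the robot. Origin: on its underside. Not part of the job, leave it

How it is judged:
By the outcome, as a careful person would: the job done as asked, in the order asked, and still so for the second after the job is handed in, with the robot touching nothing.
It also fails if it takes over 58 s, if anything falls off the work surface, if the arm or the gripper's body presses on something with over 40 N, if the wrist force passes 120 N, or if a joint passes its speed limit or range.

## Working session

There is one attempt and no reset: what is moved stays moved. The work goes in short steps, Python scripts to look and compute and a tool call to move; the robot and the scene stay as the last step left them, time stands still between calls to the robot, and variables do not carry over. Pictures are saved under pics/ and viewed, at most 10 in all, crops included, and the job is handed in when it is done.

Besides the shell and the picture viewer there is one more tool, called by a JSON object that holds its "method" and its "body". step_arm: Moves the arm, as the interface text tells. Its arguments: {"type":"object","properties":{"motion":{"type":"array","items":{"type":"array","items":{"type":"number"}}},"force":{"type":"number"}},"required":["motion"]}

```bash
ls; mkdir -p pics
cat > h.py <<'E'
import numpy as np,cv2
from workcell import bot
from scipy.spatial.transform import Rotation as R
def cam(n):
    p,d=bot.read_camera(n); c=bot.calibration(n); return p,d,c
def rot(c):
    o=np.array(c["orientation"]); return o if o.shape==(3,3) else R.from_rotvec(o).as_matrix()
def pts(d,c):
    K=np.array(c["mtx"]); v,u=np.mgrid[:d.shape[0],:d.shape[1]]
    P=np.stack([(u-K[0,2])/K[0,0]*d,-(v-K[1,2])/K[1,1]*d,-d],-1)
    return P@rot(c).T+np.array(c["origin"])
E
python3 - <<'E'
from h import *
s=bot.read_state(); print(s)
for n in("top","side"):
    p,d,c=cam(n); print(n,c); cv2.imwrite(f"pics/{n}0.png",p[...,::-1]); np.savez(f"{n}0.npz",p=p,d=d)
    X=pts(d,c); m=(p[...,2]>p[...,0].astype(int)+40)&(d>0); print(m.sum(),np.percentile(X[m],[1,50,99],axis=0))
print(bot.calibration("wrist"))
E
```

```text
pics
{'time': 0.0, 'q': array([-1.26589270e+00,  2.64764483e-01,  1.60539783e+00,  2.43287048e-05,
        1.27365350e+00, -3.68970916e-02]), 'joint_vel': array([-0.00102361, -0.0007754 ,  0.00048244, -0.0004613 ,  0.00027993,
       -0.00013082]), 'joint_torque': array([ 1.61177035e-03, -5.15105081e+01, -3.67315793e+01,  2.66331808e-04,
        1.26299678e-02,  1.68895202e-06]), 'tool_pos': array([ 0.22603867, -0.63525634,  0.22994149]), 'tcp_rot': array([-3.09365376e+00, -5.33903308e-01,  4.30053232e-04]), 'wrist_force': array([-0.06770445, -1.0847839 , -0.18402605]), 'torque': array([ 0.0289934 ,  0.00282363, -0.03731525]), 'grip_force': 0.0, 'width': 0.9967030945928271}
top {'mtx': array([[389.61340374,   0.        , 261.49262832],
       [  0.        , 389.61340374, 190.89184564],
       [  0.        ,   0.        ,   1.        ]]), 'origin': array([3.74991873e-01, 7.89103555e-04, 1.35373849e+00]), 'orientation': array([ 0.13046984, -0.13409875, -1.57439194])}
113 [[ 0.51850979 -0.07659778  0.06980267]
 [ 0.62341027  0.81783672  0.14457428]
 [ 0.66189252  0.82758226  0.15027992]
[... 229 characters left out ...]
entation': array([ 0.30040723, -1.14862246, -2.44004356])}
2675 [[-0.16822255 -1.0581785  -0.04519116]
 [ 0.52320383 -0.07228386  0.07785852]
 [ 0.66218122  0.86180826  0.23589295]]
{'mtx': array([[297.31863964,   0.        , 251.26252478],
       [  0.        , 297.31863964, 190.97681032],
       [  0.        ,   0.        ,   1.        ]]), 'T_tool_cam': array([[-1.25541690e-03,  9.54963255e-01,  2.96721427e-01,
         7.66262582e-02],
       [ 9.99999029e-01,  1.01944373e-03,  9.49996721e-04,
        -5.17634669e-04],
       [ 6.04721163e-04,  2.96722331e-01, -9.54963608e-01,
        -1.40844177e-01],
       [ 0.00000000e+00,  0.00000000e+00,  0.00000000e+00,
         1.00000000e+00]])}
```

View pics/top0.png

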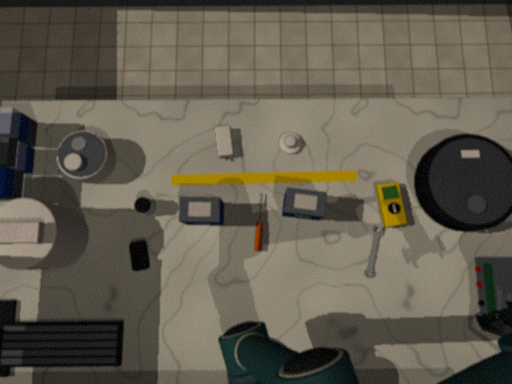

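View pics/side0.png

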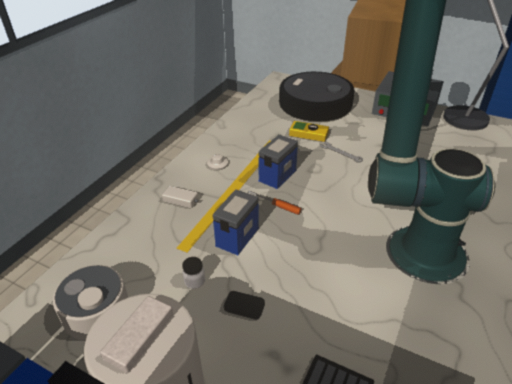

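Run:
```python
from h import *
for n in("top","side"):
    z=np.load(n+"0.npz"); p,d=z["p"],z["d"]; c=bot.calibration(n); X=pts(d,c)
    hsv=cv2.cvtColor(p,cv2.COLOR_RGB2HSV)
    for nm,y0,y1 in(("L",.02,.3),("R",-.25,-.02)):
        m=(X[...,2]>.115)&(X[...,2]<.15)&(X[...,0]>.4)&(X[...,0]<.75)&(X[...,1]>y0)&(X[...,1]<y1)
        q=X[m]; r=cv2.minAreaRect(q[:,:2].astype(np.float32)*1000); print(n,nm,m.sum(),r,np.median(q[:,2]),np.round(cv2.boxPoints(r)).tolist())
    m=(hsv[...,0]>20)&(hsv[...,0]<32)&(hsv[...,1]>180)&(d>0)&(abs(X[...,1])<.35)&(X[...,2]<.02)&(X[...,0]>.4)&(X[...,0]<.8)
    if n=="top": m[:,370:]=False
    else: m&=X[...,1]>-.1
    q=X[m]; print("tape",m.sum(),np.median(q[:,2]),cv2.minAreaRect(q[:,:2].astype(np.float32)*1000),np.polyfit(q[:,1],q[:,0],1))
    m=(hsv[...,0]>3)&(hsv[...,0]<15)&(hsv[...,1]>180)&(X[...,0]>.3)&(abs(X[...,1])<.2); print("driver",np.percentile(X[m],[2,98],axis=0).round(3).tolist())
```

```text
top L 1046 ((528.3778686523438, 194.66891479492188), (130.651123046875, 80.68944549560547), 89.10392761230469) 0.12890850049410663 [[487.0, 130.0], [568.0, 129.0], [570.0, 259.0], [489.0, 261.0]]
top R 1038 ((548.8770751953125, -141.25799560546875), (132.0423583984375, 80.89513397216797), 82.9778823852539) 0.12897935563953966 [[501.0, -202.0], [581.0, -212.0], [597.0, -81.0], [517.0, -71.0]]
tape 1824 0.00020446534628393298 ((653.2977294921875, -11.363433837890625), (37.94613265991211, 656.0071411132812), 0.9343882203102112) [-0.01584816  0.65294286]
driver [[0.402, -0.001, 0.017], [0.49, 0.02, 0.029]]
side L 960 ((524.3512573242188, 197.89932250976562), (133.54249572753906, 81.93392944335938), 88.7484359741211) 0.12831561669923558 [[482.0, 132.0], [564.0, 130.0], [567.0, 264.0], [485.0, 266.0]]
side R 596 ((544.7412719726562, -137.68612670898438), (136.04469299316406, 84.61456298828125), 82.50782775878906) 0.12780823027076116 [[494.0, -200.0], [578.0, -211.0], [596.0, -76.0], [512.0, -65.0]]
tape 716 -0.0008260651889305803 ((649.9769897460938, 109.23274230957031), (36.77627182006836, 418.08978271484375), 0.7199686169624329) [-0.02131362  0.65340692]
driver [[0.396, 0.009, 0.011], [0.478, 0.029, 0.026]]
```

```bash
cat >> h.py <<'E'
def shift(*tg):
    s=bot.read_state(); M=R.from_rotvec(s["tcp_rot"]).as_matrix(); yaw=np.degrees(np.arctan2(M[1,0],M[0,0]))
    print("t",s["time"].__round__(2),"pos",s["tool_pos"].round(4),"yaw",yaw.round(2),"q",s["q"].round(2),"F",s["wrist_force"].round(1))
    for x,y,z,a in tg: print((x,y,z,a),"->",((M.T@(np.array([x,y,z])-s["tool_pos"]))*100).round(2),"twist",round(yaw-a,2))
E
python3 -c "
from h import *
shift((.6,.195,.23,-1))"
```

```text
t 0.1 pos [ 0.226  -0.6353  0.23  ] yaw 19.58 q [-1.27  0.26  1.61 -0.    1.27 -0.04] F [0.3 0.  0.1]
(0.6, 0.195, 0.23, -1) -> [ 63.07 -65.69   0.15] twist 20.58
```

{"method": "step_arm", "body": {"motion": [[8.5,63.1,-65.7,0,20.6],[8.5,63.1,-65.7,0,20.6],[8.5,63.1,-65.7,0,20.6],[8.5,63.1,-65.7,0,20.6],[8.5,63.1,-65.7,0,20.6],[8.5,63.1,-65.7,0,20.6],[8.5,63.1,-65.7,0,20.6],[8.5,63.1,-65.7,0,20.6],[8.5,63.1,-65.7,0,20.6],[8.5,63.1,-65.7,0,20.6],[8.5,63.1,-65.7,0,20.6],[8.5,63.1,-65.7,0,20.6],[8.5,63.1,-65.7,0,20.6],[8.5,63.1,-65.7,0,20.6],[8.5,63.1,-65.7,0,20.6],[8.5,63.1,-65.7,0,20.6],[8.5,63.1,-65.7,0,20.6],[8.5,63.1,-65.7,0,20.6],[8.5,63.1,-65.7,0,20.6],[8.5,63.1,-65.7,0,20.6]]}}

```text
time: 2.1
tool_pos: [0.6004, 0.1961, 0.2302]
tcp_rot: [3.141, -0.023, -0.003]
wrist_force: [-1.1, -0.3, -0.5]
width: 0.993
grip_force: 0.0
```

```bash
python3 -c "
from h import *
shift((.6,.195,.1,-1),(.52,.195,.11,-1))"
```

```text
t 2.1 pos [0.6004 0.1961 0.2302] yaw -0.85 q [ 0.28  0.18  1.7  -0.    1.26  1.86] F [-1.1 -0.3 -0.5]
(0.6, 0.195, 0.1, -1) -> [-0.02  0.11 13.02] twist 0.15
(0.52, 0.195, 0.11, -1) -> [-8.02  0.22 12.03] twist 0.15
```

{"method": "step_arm", "body": {"motion": [[8.5,0,0,5,0],[8.5,0,0,9,0],[8.5,0,0,12,0],[8.5,0,0,13,0],[8.5,0,0,13,0],[8.5,-1,0,13,0],[8.5,-1.6,0,13,0],[8.5,-2.2,0,13,0],[8.5,-2.8,0,13,0],[8.5,-3.4,0,13,0],[8.5,-4,0,13,0],[8.5,-4.6,0,12.8,0],[8.5,-5.2,0,12.6,0],[8.5,-5.8,0,12.4,0]]}}

```text
time: 3.5
tool_pos: [0.5417, 0.1956, 0.1073]
tcp_rot: [3.141, -0.028, -0.001]
wrist_force: [1.3, -0.0, 1.5]
width: 0.99
grip_force: 0.9
```

Run:
```python
from h import *
shift()
p,d,c=cam("side"); cv2.imwrite("pics/s1.png",p[100:300,120:380,::-1])
```

```text
t 3.5 pos [0.5417 0.1956 0.1073] yaw -1.01 q [0.3  0.19 1.94 0.   1.02 1.89] F [ 1.3 -0.   1.5]
```

View pics/s1.png

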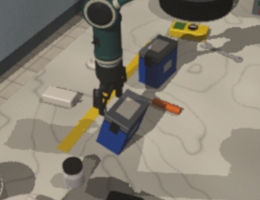

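The left crate (crop ~(120,120)) is tipping about its near edge, roughly 20°, with the fingers on its far wall; I'll continue pulling.

{"method": "step_arm", "body": {"motion": [[8.5,-0.6,0,-0.2,0],[8.5,-1.2,0,-0.4,0],[8.5,-1.8,0,-0.6,0],[8.5,-2.4,0,-0.8,0],[8.5,-3,0,-0.9,0],[8.5,-3.6,0,-1,0],[8.5,-4,0,-1,0],[8.5,-4,0,-1,0],[8.5,-4,0,-1,0],[8.5,-4,0,-1,0]]}}

```text
time: 4.55
tool_pos: [0.5028, 0.1963, 0.1173]
tcp_rot: [-3.141, 0.028, -0.0]
wrist_force: [-0.1, 0.5, 0.4]
width: 0.999
grip_force: 0.0
```

```bash
cat >> h.py <<'E'
def crates(n="top",lo=.06,hi=.15):
    p,d,c=cam(n); X=pts(d,c)
    for nm,y0,y1 in(("L",.04,.3),("R",-.26,-.04)):
        m=(X[...,2]>lo)&(X[...,2]<hi)&(X[...,0]>.3)&(X[...,0]<.75)&(X[...,1]>y0)&(X[...,1]<y1)
        q=X[m]
        if len(q)<20: continue
        r=cv2.minAreaRect(q[:,:2].astype(np.float32)*1000); print(n,nm,len(q),np.round(r[0]),np.round(r[1]),round(r[2],1),np.median(q[:,2]).round(3),np.round(cv2.boxPoints(r)).tolist())
    return p,d,c
E
python3 - <<'E'
from h import *
shift((.548+.058,-.147,.23,-7))
crates("side"); p,d,c=crates("side",.07,.09)
cv2.imwrite("pics/s2.png",p[100:300,120:380,::-1])
E
```

```text
t 4.55 pos [0.5028 0.1963 0.1173] yaw -1.02 q [ 0.33  0.11  2.01 -0.    1.02  1.91] F [-0.1  0.5  0.4]
(0.6060000000000001, -0.147, 0.23, -7) -> [ 10.93  34.14 -11.27] twist 5.98
side L 1770 [429. 200.] [135. 165.] 89.7 0.078 [[346.0, 133.0], [510.0, 132.0], [511.0, 267.0], [347.0, 268.0]]
side R 1086 [ 544. -137.] [140.  83.] 81.6 0.121 [[492.0, -200.0], [575.0, -212.0], [595.0, -74.0], [513.0, -62.0]]
side L 1549 [413. 200.] [137. 132.] 89.0 0.078 [[346.0, 133.0], [478.0, 130.0], [481.0, 267.0], [348.0, 269.0]]
side R 181 [ 520. -117.] [146.  64.] 51.4 0.08 [[450.0, -154.0], [500.0, -195.0], [591.0, -80.0], [541.0, -40.0]]
```

View pics/s2.png

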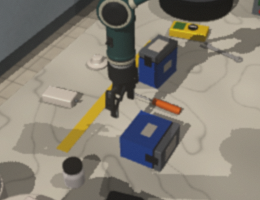

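{"method": "step_arm", "body": {"motion": [[8.5,0,0,-4,0],[8.5,3,0,-8,0],[8.5,7,0,-11,0],[8.5,12.2,0,-11.3,0],[8.5,12.2,0,-11.3,0],[8.5,12.2,0,-11.3,0]]}}

```text
time: 5.25
tool_pos: [0.6252, 0.1937, 0.2291]
tcp_rot: [3.141, -0.03, -0.003]
wrist_force: [-0.3, -0.1, 0.1]
width: 0.995
grip_force: 0.0
```

Run:
```python
from h import *
p,d,c=cam("wrist"); cv2.imwrite("pics/w1.png",p[...,::-1])
shift((.6185,-.149,.23,-7))
```

```text
t 5.3 pos [0.624  0.1938 0.229 ] yaw -1.04 q [0.26 0.23 1.65 0.   1.26 1.85] F [-0.1 -0.3 -0. ]
(0.6185, -0.149, 0.23, -7) -> [ 0.08 34.29 -0.08] twist 5.96
```

View pics/w1.png

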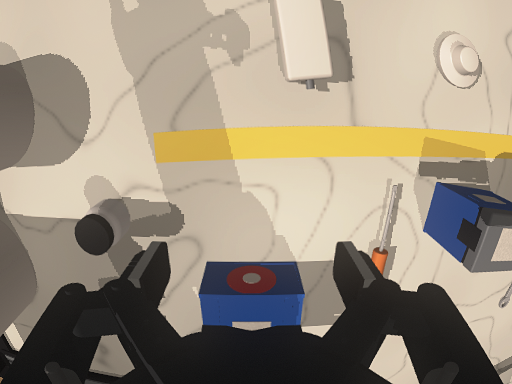

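The wrist view shows the red stamp, with its white centre at about (251,279), on the left crate's underside, so the left crate is the one to push. Next I'll tip the right-hand one.

{"method": "step_arm", "body": {"motion": [[8.5,0.1,34.3,0,6],[8.5,0.1,34.3,0,6],[8.5,0.1,34.3,0,6],[8.5,0.1,34.3,0,6],[8.5,0.1,34.3,0,6],[8.5,0.1,34.3,0,6],[8.5,0.1,34.3,0,6],[8.5,0.1,34.3,0,6],[8.5,0.1,34.3,0,6],[8.5,0.1,34.3,0,6]]}}

```text
time: 6.3
tool_pos: [0.6186, -0.1474, 0.2301]
tcp_rot: [-3.135, 0.191, 0.001]
wrist_force: [0.1, 0.2, -0.7]
width: 0.997
grip_force: 0.0
```

Run:
```python
from h import *
shift((.6185,-.149,.1,-7))
```

```text
t 6.3 pos [ 0.6186 -0.1474  0.2301] yaw -6.97 q [-0.27  0.19  1.69  0.    1.26  1.42] F [ 0.1  0.2 -0.7]
(0.6185, -0.149, 0.1, -7) -> [ 0.02  0.17 13.  ] twist 0.03
```

{"method": "step_arm", "body": {"motion": [[8.5,0,0,5,0],[8.5,0,0,9,0],[8.5,0,0,12,0],[8.5,0,0,13,0],[8.5,0,0,13,0],[8.5,-1,0,13,0],[8.5,-1.6,0,13,0],[8.5,-2.2,0,13,0],[8.5,-2.8,0,13,0],[8.5,-3.4,0,13,0],[8.5,-4,0,13,0],[8.5,-4.6,0,12.8,0],[8.5,-5.2,0,12.6,0],[8.5,-5.8,0,12.4,0],[8.5,-6.4,0,12.2,0],[8.5,-7,0,12,0]]}}

```text
time: 7.9
tool_pos: [0.5488, -0.1402, 0.11]
tcp_rot: [-3.136, 0.192, 0.002]
wrist_force: [1.6, -0.6, 1.0]
width: 0.995
grip_force: 0.3
```

{"method": "step_arm", "body": {"motion": [[8.5,-0.6,0,-0.2,0],[8.5,-1.2,0,-0.4,0],[8.5,-1.8,0,-0.6,0],[8.5,-2.4,0,-0.6,0],[8.5,-2.8,0,-0.6,0],[8.5,-2.8,0,-0.6,0],[8.5,-2.8,0,-0.6,0],[8.5,-2.8,0,-0.6,0]]}}

```text
time: 8.7
tool_pos: [0.5224, -0.1369, 0.1163]
tcp_rot: [3.136, -0.192, 0.0]
wrist_force: [0.4, 0.2, 0.2]
width: 0.992
grip_force: 0.0
```

Run:
```python
from h import *
p,d,c=crates("side",.07,.09)
shift((.52,-.147,.25,-1))
```

```text
side L 1558 [412. 200.] [134. 132.] 88.4 0.078 [[344.0, 135.0], [477.0, 131.0], [480.0, 265.0], [348.0, 269.0]]
side R 954 [ 438. -125.] [138. 132.] 82.7 0.077 [[363.0, -184.0], [494.0, -201.0], [512.0, -65.0], [381.0, -48.0]]
t 8.75 pos [ 0.5224 -0.1369  0.1163] yaw -7.01 q [-0.3   0.11  2.01 -0.    1.02  1.39] F [ 0.6 -0.7  0.3]
(0.52, -0.147, 0.25, -1) -> [ -0.12   1.03 -13.37] twist -6.01
```

Run:
```python
from h import *
p,d,c=crates("top",.07,.09)
shift((.325,.197,.23,-1.5))
```

```text
top L 1588 [416. 197.] [130. 129.] 89.6 0.078 [[351.0, 132.0], [480.0, 131.0], [481.0, 261.0], [352.0, 262.0]]
top R 628 [ 459. -130.] [128.  96.] 82.6 0.078 [[403.0, -187.0], [498.0, -199.0], [515.0, -72.0], [420.0, -60.0]]
t 8.8 pos [ 0.5224 -0.1369  0.1163] yaw -7.01 q [-0.3   0.11  2.01 -0.    1.02  1.39] F [-0.5  0.2  0.2]
(0.325, 0.197, 0.23, -1.5) -> [-23.67 -30.73 -11.37] twist -5.51
```

{"method": "step_arm", "body": {"motion": [[8.5,0,0,-5,0],[8.5,0,0,-10,0],[8.5,-2,-3,-11.4,-6],[8.5,-23.7,-30.7,-11.4,-6],[8.5,-23.7,-30.7,-11.4,-6],[8.5,-23.7,-30.7,-11.4,-6],[8.5,-23.7,-30.7,-11.4,-6],[8.5,-23.7,-30.7,-11.4,-6],[8.5,-23.7,-30.7,-11.4,-6],[8.5,-23.7,-30.7,-11.4,-6],[8.5,-23.7,-30.7,-11.4,-6],[8.5,-23.7,-30.7,-11.4,-6],[8.5,-23.7,-30.7,-11.4,-6]]}}

```text
time: 10.1
tool_pos: [0.325, 0.1962, 0.2303]
tcp_rot: [3.141, -0.028, 0.001]
wrist_force: [-0.4, 0.0, 0.3]
width: 0.994
grip_force: 0.0
```

Run:
```python
from h import *
shift((.325,.197,.23,-1),(.325,.197,.027,-1),(.49,.197,.027,-1))
```

```text
t 10.1 pos [0.325  0.1962 0.2303] yaw -1.03 q [ 0.48 -0.33  2.18 -0.    1.29  2.07] F [-0.4  0.   0.3]
(0.325, 0.197, 0.23, -1) -> [ 0.   -0.08  0.03] twist -0.03
(0.325, 0.197, 0.027, -1) -> [-1.000e-02 -9.000e-02  2.033e+01] twist -0.03
(0.49, 0.197, 0.027, -1) -> [16.49 -0.38 20.34] twist -0.03
```

{"method": "step_arm", "body": {"motion": [[8.5,0,0,5,0],[8.5,0,0,10,0],[8.5,0,0,14,0],[8.5,0,0,17,0],[8.5,0,0,19,0],[8.5,0,0,20.3,0],[8.5,0,0,20.3,0],[8.5,0,0,20.3,0]]}}

```text
time: 10.9
tool_pos: [0.3253, 0.1956, 0.0273]
tcp_rot: [3.141, -0.033, -0.001]
wrist_force: [0.7, 0.0, 0.4]
width: 0.993
grip_force: 0.0
```

Run:
```python
from h import *
shift((.325,.197,.027,-1),(.506,.197,.027,-1))
p,d,c=crates("top",.07,.09)
```

```text
t 10.9 pos [0.3253 0.1956 0.0273] yaw -1.19 q [ 0.48 -0.07  2.39 -0.    0.82  2.07] F [0.7 0.  0.4]
(0.325, 0.197, 0.027, -1) -> [-0.03 -0.14  0.03] twist -0.19
(0.506, 0.197, 0.027, -1) -> [18.06 -0.52  0.02] twist -0.19
top L 1366 [397. 191.] [168. 138.] 0.7 0.078 [[313.0, 259.0], [314.0, 122.0], [482.0, 124.0], [481.0, 261.0]]
top R 1568 [ 442. -128.] [128. 130.] 82.8 0.078 [[369.0, -183.0], [499.0, -200.0], [515.0, -72.0], [385.0, -56.0]]
```

{"method": "step_arm", "body": {"motion": [[8.5,0.8,0,0,0],[8.5,1.4,0,0,0],[8.5,2.2,0,0,0],[8.5,3.2,0,0,0],[8.5,4.2,0,0,0],[8.5,5.2,0,0,0],[8.5,6.2,0,0,0],[8.5,7.2,0,0,0],[8.5,8.2,0,0,0],[8.5,9.2,0,0,0],[8.5,10.2,0,0,0],[8.5,11.2,0,0,0],[8.5,12.2,0,0,0],[8.5,13.2,0,0,0],[8.5,14.2,0,0,0],[8.5,15,0,0,0],[8.5,15.6,0,0,0],[8.5,16,0,0,0],[8.5,16,0,0,0]]}}

```text
time: 12.85
tool_pos: [0.4854, 0.1942, 0.028]
tcp_rot: [-3.141, 0.028, -0.001]
wrist_force: [-2.4, -0.7, 5.1]
width: 0.995
grip_force: 1.7
```

Run:
```python
from h import *
shift()
for n in("top","side"):p,d,c=crates(n,.07,.09)
cv2.imwrite("pics/s3.png",p[100:300,120:380,::-1])
```

```text
t 12.85 pos [0.4854 0.1942 0.028 ] yaw -1.02 q [0.33 0.2  2.1  0.   0.84 1.92] F [-2.4 -0.7  5.1]
top L 768 [555. 190.] [152. 132.] 3.7 0.078 [[475.0, 251.0], [484.0, 119.0], [635.0, 129.0], [626.0, 261.0]]
top R 1571 [ 442. -128.] [128. 130.] 82.9 0.078 [[369.0, -183.0], [499.0, -199.0], [514.0, -72.0], [385.0, -56.0]]
side L 1048 [549. 197.] [144. 156.] 88.9 0.078 [[469.0, 126.0], [626.0, 123.0], [628.0, 267.0], [472.0, 270.0]]
side R 961 [ 437. -126.] [140. 134.] 82.7 0.077 [[362.0, -188.0], [495.0, -205.0], [513.0, -65.0], [380.0, -48.0]]
```

View pics/s3.png

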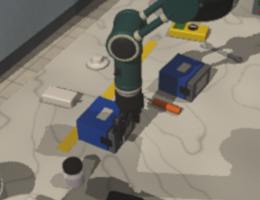

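The left crate (crop ~(100,120)) slides flat with its underside at x≈0.630, at the near edge of the tape. It needs 20 mm more.

{"method": "step_arm", "body": {"motion": [[8.5,0.5,0,0,0],[8.5,1,0,0,0],[8.5,1.5,0,0,0],[8.5,2,0,0,0],[8.5,2,0,0,0],[8.5,0,0,0,0],[8.5,-2,0,0,0],[8.5,-3,0,0,0],[8.5,-3,0,-5,0],[8.5,-3,0,-10,0],[8.5,-3,0,-15,0],[8.5,-3,0,-20,0],[8.5,-10,0,-20,0],[8.5,-13,0,-20,0],[8.5,-13,0,-20,0]]}}

```text
time: 14.45
tool_pos: [0.3497, 0.1955, 0.2265]
tcp_rot: [3.141, -0.025, -0.003]
wrist_force: [0.9, 0.2, 0.5]
width: 0.996
grip_force: 0.0
```

Run:
```python
from h import *
shift()
p,d,c=crates("side",.07,.09)
p,d,c=crates("top",.07,.09)
cv2.imwrite("pics/t3.png",p[...,::-1])
hsv=cv2.cvtColor(p,cv2.COLOR_RGB2HSV);X=pts(d,c)
m=(hsv[...,0]>20)&(hsv[...,0]<32)&(hsv[...,1]>180)&(X[...,2]<.02)&(X[...,0]>.55)&(X[...,0]<.75)
for a,b in((.14,.25),(.27,.31),(.03,.1)):
    k=m&(X[...,1]>a)&(X[...,1]<b); print(a,b,k.sum(),np.percentile(X[k][:,0],[2,98]).round(4))
```

```text
t 14.45 pos [0.3497 0.1955 0.2265] yaw -0.9 q [ 0.45 -0.28  2.15  0.    1.27  2.03] F [0.9 0.2 0.5]
side L 1356 [578. 196.] [135. 133.] 88.7 0.078 [[510.0, 130.0], [643.0, 128.0], [646.0, 262.0], [513.0, 265.0]]
side R 421 [ 437. -124.] [135. 131.] 81.6 0.077 [[362.0, -181.0], [492.0, -200.0], [512.0, -67.0], [382.0, -47.0]]
top L 1513 [583. 194.] [129. 131.] 88.7 0.078 [[516.0, 131.0], [647.0, 128.0], [650.0, 256.0], [519.0, 260.0]]
top R 1569 [ 442. -127.] [128. 130.] 82.9 0.078 [[370.0, -183.0], [499.0, -199.0], [515.0, -72.0], [385.0, -56.0]]
0.14 0.25 5 [0.6667 0.6682]
0.27 0.31 97 [0.6316 0.6648]
0.03 0.1 195 [0.6344 0.6699]
```

View pics/t3.png

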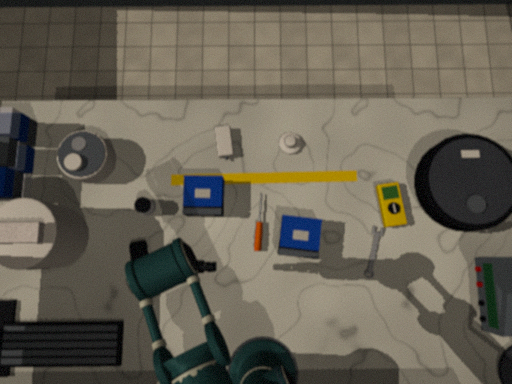

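The top view shows the left crate at (203,195) with its underside at x≈0.649, and the tape's middle is at about 0.650. The right crate lies at (300,235), and the other things are where they were.

```bash
python3 -c "
from workcell import bot
print(bot.finish_job())"
```

```text
the job is handed in; nothing more can be done
None
```

I tipped both crates towards the robot, left one first, then pushed the stamped left-hand crate until its underside was within about 2 mm of the middle of the yellow tape; the job is handed in at about 14.5 s, and nothing else appears moved in the last top view.

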